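# Sweep the loose wheel nuts into the parts pan

## Task

Sweep the three loose hexagonal wheel nuts across the bench with your fingers, through the open front of the low steel pan, until all three lie fully inside it. Only push them along the bench, do not pick them up, and leave the round socket, the round bush and everything else on the bench where they are.

Things in the scene. Friction and masses are not known exactly. Their poses are not given: they have to be found in the camera images.
- nut_a_center (a point): Loose wheel nut on the side of the bench nearest the robot. Its point is the nut's centre, 10 mm above the bench when it lies flat. One of three identical hexagonal steel wheel nuts, 30 mm across flats (35 mm across corners), 20 mm high, with an open vertical bore, about 80 g, lying flat.
- nut_b_center (a point): Loose wheel nut on the side of the bench farthest from the robot. Its point is the nut's centre, 10 mm above the bench when it lies flat. One of three identical hexagonal steel wheel nuts, 30 mm across flats (35 mm across corners), 20 mm high, with an open vertical bore, about 80 g, lying flat.
- nut_c_center (a point): Loose wheel nut in front of the pan's mouth, 0.14 to 0.27 m from the pan's middle. Its point is the nut's centre, 10 mm above the bench when it lies flat. One of three identical hexagonal steel wheel nuts, 30 mm across flats (35 mm across corners), 20 mm high, with an open vertical bore, about 80 g, lying flat.
- pan: Low open-fronted sheet-steel pan fixed to the bench on the robot's left. Origin: centre of its floor, level with the bench (no lip at the mouth). Inside 170 mm along x, 120 mm along y. +y points from the open mouth (y = -60 mm) to the back wall (y = +60 mm) and is within 0.35 rad of world +y. Side walls at x = +-85 mm. Walls 3 mm thick, 25 mm high.
- pan_mouth (a point): Middle of the pan's open mouth, at bench height. The mouth is open over its full 170 mm. From each mouth corner (85 mm to either side along the pan's x) a 30 mm wing, as high as the walls, flares outwards and away from the pan, to a tip about 103 mm to the side and 25 mm in front of the mouth.
- socket_mid (a point): Bystander: steel wrench socket standing upright between the nuts, round, 28 mm diameter (24 mm in its upper half), 36 mm high; the point is on its axis, 18 mm above the bench.
- bush_mid (a point): Bystander: round steel bush (short tube) standing on end between the nuts, 32 mm outside diameter, 22 mm bore, 30 mm high; the point is on its axis, 15 mm above the bench.
- wrench_grip (a point): Bystander: flat steel wrench 180 mm long, up to 45 mm wide at its jaws, lying towards the far side within 0.15 rad of world y; the point is on its handle, all of it within 150 mm.
- screwdriver_grip (a point): Bystander: black screwdriver 200 mm long lying on the robot's right, roughly along world x; the point is on its handle.
- tape_mid (a point): Bystander: roll of grey tape lying flat on the robot's right, 90 mm outside diameter, 25 mm high; the point is its middle.
- jar_mid (a point): Bystander: jar with black lid, 72 mm diameter, 55 mm high, standing at the far right; the point is its middle.

How it is judged:
At the end, for the whole second after the job is handed in: The centres of all three nuts lie between the pan's walls and at least 12 mm in from the line of its mouth, less than 20 mm above the bench, and the nuts are at rest (under 20 mm/s) (x of nut_a_center in the frame of pan between -0.085 and 0.085 m and y of nut_a_center in the frame of pan between -0.048 and 0.06 m and height (world z) of each of nut_a_center, nut_b_center, nut_c_center below 0.02 m and linear speed of each of nut_a, nut_b, nut_c below 0.02 m/s and x of nut_b_center in the frame of pan between -0.085 and 0.085 m and y of nut_b_center in the frame of pan between -0.048 and 0.06 m and x of nut_c_center in the frame of pan between -0.085 and 0.085 m and y of nut_c_center in the frame of pan between -0.048 and 0.06 m); the robot touches nothing.
It fails at once if a nut is lifted off the bench (its centre above 28 mm) (height (world z) of any of nut_a_center, nut_b_center, nut_c_center above 0.028 m).
It fails at once if the socket, bush, wrench, screwdriver, tape roll or jar is moved by more than 15 mm (distance of any of socket_mid, bush_mid, wrench_grip, screwdriver_grip, tape_mid, jar_mid from where it was at the start of the episode above 0.015 m).
It also fails if it takes over 72 s, if anything falls off the work surface, if the arm or the gripper's body presses on something with over 40 N, if the wrist force passes 120 N, or if a joint passes its speed limit or range.

## Robot

A 6-joint arm with a two-finger parallel gripper is mounted at the origin on the work surface. World frame = base frame: x ahead of the robot, y to its left, z up, the work surface at z = 0. Lengths are in m, angles in rad, forces in N, time in s.
With the tool pointing down it reaches from about 0.35 to 0.775 m from the base axis. Payload 7.3 kg.
Tool frame: the origin (TCP) lies at the very end of the fingers, on their centre line; the grasp point (between the pads) lies 19 mm behind it; x points along the fingers, y is the direction in which the jaws open and shut, and the axes are right-handed (so a half turn about x gives the same grasp; the last joint's range is limited). The gripper opens to 92 mm and grips with 3 to 60 N. Pads are 19 mm wide; open, the fingers measure 130 mm over their backs; the gripper's body (75 mm by 190 mm) begins 47 mm behind the grasp point.
Start: joints at [-1.301, 0.342, 1.524, -0, 1.275, -0.146], TCP at [0.212, -0.48, 0.227] pointing down, gripper open.
Joint ranges: [-2.53, 2.53], [-0.77, 2.02], [0.04, 2.7], [-1, 4.14], [0.28, 2.66], [-3.11, 3.11]. Speed limits (rad/s): [2.57, 2.57, 3.14, 3.14, 3.14, 3.14].

## Interface

Orientations are given as [roll, pitch, yaw] about the fixed x, y, z axes, in that order (R = Rz(yaw) Ry(pitch) Rx(roll)).
In Python, from cell import robot gives the robot as it stands.
- The arm moves only by the tool play_rows, never from a script. Its argument "moves" is a list that holds one entry, the list of rows, each a list of 5 numbers: the shift along the tool's x, y, z in m, then the turn about the tool's x in degrees, then the opening, from -1 (shut) to 1 (fully open), so that 0 is half open. A call has exactly 10 rows; each row shifts and turns the pose as measured when the row begins, along the tool's axes as they then stand; what a row does not reach is not made up. A row lasts 1/10 s, in which the tool goes at most 50 mm and 8.59 degrees, less where a joint would pass 70% of its speed; a pose out of reach is approached as far as the arm can. A call with a gripper value outside its range is refused whole. The fingers move at their own pace and stop on an object; "grip_force" is the grip in N (left out, the last holds). Time passes only in rows, so rows that do not move let the fingers close, or fill a call up. It gives the time, the measured TCP pose, the force and the opening at its end, in the units of the state.
- robot.observe(): the state, without advancing time (a new reading comes with each control period).
- robot.read_camera(name): name is "side" or "top" or "wrist"; returns the picture (384x512x3 uint8, red, green, blue); there is no depth.
- robot.get_calibration(name): a dict with "mtx" (3x3 intrinsics, pixels), "view" (4x4, takes a point from world to camera coordinates). Camera axes: x right, y up, looking along -z (the intrinsics and any distortion apply to the point x, -y, -z); pixel columns grow to the right and rows downward; lengths in m; the calibration is good to about 2 mm. The wrist camera is an equidistant fisheye: a pixel r from the principal point sees the ray r / f radians off the axis. A picture is of the moment at which its call begins: read the wrist's pose just before it. get_calibration takes no time and is no camera call; for the wrist camera it gives the pose at the moment of the call.
- robot.hand_in(): hands the job in, once; it reports no verdict.
Trained networks look in the newest picture that a camera, given by its name, has taken for a name from the list of things; names that differ only in an ending like _2 or _b are one class to them, and where a whole thing is asked for, a point or a joint stands for the part that bears it (a point fixed in the world has none). Each returns a list of dicts, best first, with "score" (0 to 1); they miss things now and then, are a little off and sometimes report something else, mostly with a low value. They report only what shows in the picture. A call takes as long as a camera call.
- robot.spot_in(camera, label): "point" ([column, row] in pixels, amid what is visible of it).
The state is a dict: "time": time; "qpos": joint angles; "qvel": joint speeds; "joint_efforts": joint torques, N m; "tool_pos": TCP position; "tool_rot": TCP orientation; "contact_force": force on the tool from outside, world axes, zero at the start; "torque": the same for the moment, N m; "opening": finger opening in m.
Only numpy, scipy, OpenCV 4.12 (cv2) and the standard library are available. Lean on these libraries where they do the work, as an engineer would, in place of code of your own. Each camera call takes 0.05 s, during which the arm holds its last target.

## Working session

There is one attempt and no reset: what is moved stays moved. The work goes in short steps, Python scripts to look and compute and a tool call to move; the robot and the scene stay as the last step left them, time stands still between calls to the robot, and variables do not carry over. Pictures are saved under pics/ and viewed, and the job is handed in when it is done.

Besides the shell and the picture viewer there is one more tool, called after ">>>" as name([rows], argument=value, ...), one row to a line, values as JSON. play_rows: Moves the arm, as the interface text tells. Its arguments: {"type":"object","properties":{"moves":{"type":"array"},"grip_force":{"type":"number"}},"required":["moves"]}

```bash
mkdir -p pics; ls; python3 - <<'E'
from cell import robot
import cv2
s=robot.observe(); print({k:s[k] for k in ('time','qpos','tool_pos','tool_rot','opening','contact_force')})
for n in ('top','side'):
    im=robot.read_camera(n); cv2.imwrite(f'pics/{n}0.png',im[:,:,::-1])
    c=robot.get_calibration(n); print(n,c)
for l in ['nut_a_center','pan','pan_mouth','socket_mid','bush_mid','wrench_grip','tape_mid','jar_mid','screwdriver_grip']:
    print(l,[(d['point'],round(d['score'],2)) for d in robot.spot_in('top',l)])
E
```

```text
pics
{'time': 0.0, 'qpos': array([-1.30097196e+00,  3.42702644e-01,  1.52502345e+00, -9.94175474e-06,
        1.27536995e+00, -1.46010168e-01]), 'tool_pos': array([ 0.21197994, -0.47986198,  0.22605313]), 'tool_rot': array([-1.71048307,  1.56929291,  1.84694701]), 'opening': 0.09173838692478384, 'contact_force': array([0.36704392, 0.02993102, 0.23024387])}
top {'mtx': array([[434.38669926,   0.        , 256.30215149],
       [  0.        , 434.38669926, 192.30905853],
       [  0.        ,   0.        ,   1.        ]]), 'view': array([[-0.02244153, -0.99969119, -0.0106721 , -0.04010931],
       [ 0.99712008, -0.02315476,  0.07221774, -0.59453072],
       [-0.07244255, -0.00902069,  0.99733179, -1.10183287],
       [ 0.        ,  0.        ,  0.        ,  1.        ]])}
side {'mtx': array([[468.50356098,   0.        , 260.66691952],
       [  0.        , 468.50356098, 190.33285345],
       [  0.        ,   0.        ,   1.        ]]), 'view': array([[-0.81583624, -0.57817932, -0.01094977,  0.43528356],
       [ 0.42864172, -0.61732539,  0.65967843, -0.31099132],
       [-0.388172  ,  0.53349605,  0.75146821, -1.03572755],
       [ 0.        ,  0.        ,  0.        ,  1.        ]])}
nut_a_center []
pan [([123.1, 237.5], 0.95), ([301.5, 206.0], 0.36)]
pan_mouth []
socket_mid []
bush_mid [([259.3, 203.9], 0.62)]
wrench_grip [([259.1, 126.7], 0.64)]
tape_mid [([396.4, 271.5], 0.78)]
jar_mid [([355.9, 134.9], 0.89)]
screwdriver_grip [([397.8, 202.6], 0.69)]
```

View pics/top0.png

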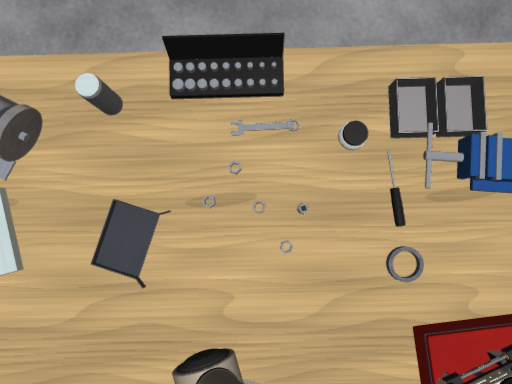

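View pics/side0.png

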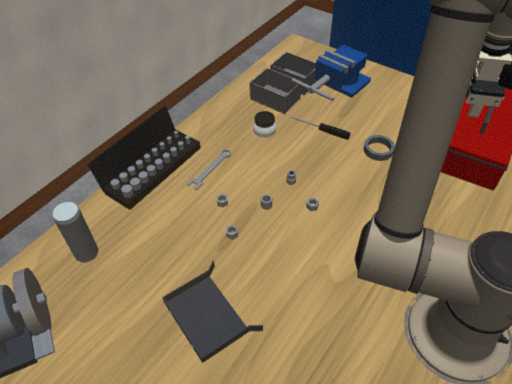

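```bash
python3 - <<'E'
import cv2
im=cv2.imread('pics/top0.png')
c=im[100:300,70:330]; cv2.imwrite('pics/crop0.png',cv2.resize(c,None,fx=3,fy=3,interpolation=cv2.INTER_CUBIC))
E
```

```text
(no output)
```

View pics/crop0.png

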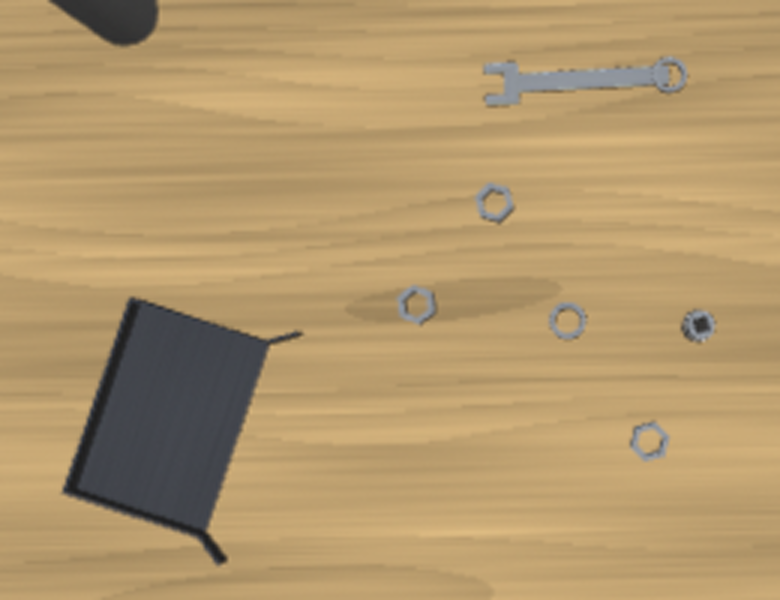

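The top view shows the pan at left (mouth to the right), nut c (209,202), nut b (235,168), nut a (286,247), bush (259,207) and socket (303,208). Next I convert these pixels to world positions.

```bash
cat > h.py <<'E'
import numpy as np
from cell import robot
def p2w(n,uv,z,c=None):
    c=c or robot.get_calibration(n); K=c['mtx'];V=c['view']
    d=np.linalg.solve(K,[uv[0],uv[1],1.]); d=np.array([d[0],-d[1],-d[2]])
    R=V[:3,:3];t=V[:3,3]; o=-R.T@t; w=R.T@d
    return o+w*(z-o[2])/w[2]
E
python3 - <<'E'
from h import *
np.set_printoptions(precision=4,suppress=True)
f=lambda x,y:(x/3+70-.33,y/3+100-.33)
for n,p,z in [('a',(649,441),.015),('b',(494,203),.015),('c',(417,305),.015),('bush',(567,321),.025),('socket',(699,325),.03),
 ('BF',(132,299),.025),('BN',(66,491),.025),('MN',(205,531),.025),('MF',(268,343),.025),('tipF',(301,333),.025),('tipN',(222,561),.025),('wr1',(485,103),.005),('wr2',(686,75),.005),('wrnear',(515,105),.005)]:
    print(n,p2w('top',f(*p),z))
from scipy.spatial.transform import Rotation as R
print(R.from_euler('xyz',robot.observe()['tool_rot']).as_matrix())
E
```

```text
a [ 0.4518 -0.1269  0.015 ]
b [0.6606 0.0023 0.015 ]
c [0.5733 0.0707 0.015 ]
bush [ 0.556 -0.059  0.025]
socket [ 0.5499 -0.1713  0.03  ]
BF [0.5835 0.315  0.025 ]
BN [0.4209 0.3713 0.025 ]
MN [0.3847 0.2526 0.025 ]
MF [0.543  0.1979 0.025 ]
tipF [0.551  0.1695 0.025 ]
tipN [0.3592 0.2382 0.025 ]
wr1 [0.7511 0.0092 0.005 ]
wr2 [ 0.7717 -0.1689  0.005 ]
wrnear [ 0.7486 -0.0173  0.005 ]
[[ 0.      0.4039 -0.9148]
 [ 0.     -0.9148 -0.4039]
 [-1.     -0.     -0.    ]]
```

```bash
cat >> h.py <<'E'
from scipy.spatial.transform import Rotation as Rot
C=np.array([.483,.284]); PY=np.array([.326,.945]); PX=np.array([.945,-.326])
def pan(x,y): return C+PX*x+PY*y
def topan(p): d=np.asarray(p)[:2]-C; return np.array([d@PX,d@PY])
COR={'MF':(.543,.198),'MN':(.385,.253),'tF':(.551,.1695),'tN':(.359,.238),'bush':(.556,-.059),'sock':(.550,-.171)}
def pose():
    s=robot.observe(); M=Rot.from_euler('xyz',s['tool_rot']).as_matrix()
    return np.array([*s['tool_pos'],np.arctan2(-M[1,2],-M[0,2])]),s
def bez(P0,P1,P2,step,off=.019,back=.02):
    t=np.linspace(0,1,2001)[:,None]
    B=(1-t)**2*P0+2*t*(1-t)*P1+t*t*P2; T=2*(1-t)*(P1-P0)+2*t*(P2-P1)
    h=np.arctan2(T[:,1],T[:,0]); u=np.c_[np.cos(h),np.sin(h)]
    L=np.r_[0,np.cumsum(np.linalg.norm(np.diff(B,axis=0),axis=1))]
    n=int(np.ceil(L[-1]/step)); i=np.searchsorted(L,np.linspace(0,L[-1],n+1)).clip(0,2000)
    W=np.c_[B-off*u,h][i]
    nb=int(np.ceil(back/step)); pre=[[*(W[0,:2]-u[0]*back*k/nb),W[0,2]] for k in range(nb,0,-1)]
    return np.r_[pre,W], B[i]
def clear(W,hw=.032):
    # min signed gap finger-rectangle vs landmarks
    for n,c in COR.items():
        best=9
        for x,y,h in W:
            d=np.array(c)-(x,y); f=abs(d@(np.cos(h),np.sin(h)))-.0095; l=abs(d@(np.sin(h),-np.cos(h)))-hw
            best=min(best,np.hypot(max(f,0),max(l,0)) if max(f,l)>0 else max(f,l))
        print(n,round(best*1e3),end='mm ')
    print()
def rows(p,W,g,z=None):
    """W: list x,y,z,h"""
    p=np.array(p,float);out=[]
    for w in W:
        d=np.array(w)-p; h=p[3]; dh=(d[3]+np.pi)%(2*np.pi)-np.pi
        r=[-d[2],d[0]*np.sin(h)-d[1]*np.cos(h),-(d[0]*np.cos(h)+d[1]*np.sin(h)),-np.degrees(dh),g]
        r=[round(v,3) for v in r[:3]]+[round(r[3],1),g]; out.append(r)
        # integrate rounded
        p=p+np.array([-(-r[2])*0,0,0,0])
        f=-r[2];s=r[1]; p=np.array([p[0]+f*np.cos(h)+s*np.sin(h),p[1]+f*np.sin(h)-s*np.cos(h),p[2]-r[0],p[3]-np.radians(r[3])])
    return out
def show(R):
    for k in range(0,len(R),10): print('['+','.join('['+','.join('%g'%v for v in r)+']' for r in R[k:k+10])+']')
def transit(p,goal,zt,n):
    return [[*(p[:2]+(np.array(goal[:2])-p[:2])*k/n),p[2]+(zt-p[2])*k/n,p[3]+((goal[3]-p[3]+np.pi)%(2*np.pi)-np.pi)*k/n] for k in range(1,n+1)]
NA,NB,NC=map(np.array,[(.4518,-.1269),(.6606,.0023),(.5733,.0707)])
E
python3 - <<'E'
from h import *
for nm,P0,P1,P2 in [('c',NC,np.array([.468,.185]),pan(-.045,.015)),('b',NB,np.array([.485,.16]),pan(-.005,.01)),('a',NA,np.array([.485,.05]),pan(.035,.0))]:
    W,B=bez(P0,P1,P2,.015); print(nm,len(W),W[0],W[-1],np.degrees(W[[0,-1],2])); clear(W)
p,s=pose(); print(p)
W,B=bez(NC,np.array([.468,.185]),pan(-.045,.015),.015,back=.03)
g=[*W[0,:2],.05,W[0,2]]; show(rows(p,transit(p,g,.05,20),-.48))
E
```

```text
c 22 [0.59972477 0.0420167  2.31523381] [0.44867744 0.29413597 1.74603071] [132.65312571 100.04019041]
MF 21mm MN 39mm tF 12mm tN 69mm bush 77mm sock 187mm 
b 27 [ 0.68961639 -0.02375857  2.40984832] [0.48202222 0.27608625 1.59644217] [138.07413779  91.4693985 ]
MF 3mm MN 67mm tF -4mm tN 95mm bush 84mm sock 171mm 
a 30 [ 0.44460621 -0.16523079  1.38527773] [0.51344795 0.25377249 1.43208639] [79.37056729 82.05250602]
MF 5mm MN 95mm tF 17mm tN 119mm bush 58mm sock 73mm 
[ 0.21207742 -0.48026034  0.2266954   0.41577731]
[[0.009,-0.016,-0.028,-5.4,-0.48],[0.009,-0.012,-0.03,-5.5,-0.48],[0.009,-0.01,-0.031,-5.4,-0.48],[0.008,-0.007,-0.032,-5.5,-0.48],[0.009,-0.004,-0.032,-5.4,-0.48],[0.009,-0.001,-0.032,-5.4,-0.48],[0.009,0.002,-0.033,-5.5,-0.48],[0.009,0.005,-0.032,-5.4,-0.48],[0.009,0.009,-0.031,-5.5,-0.48],[0.008,0.011,-0.031,-5.4,-0.48]]
[[0.009,0.014,-0.029,-5.5,-0.48],[0.009,0.017,-0.028,-5.4,-0.48],[0.009,0.019,-0.026,-5.4,-0.48],[0.009,0.022,-0.024,-5.5,-0.48],[0.009,0.024,-0.022,-5.4,-0.48],[0.008,0.025,-0.019,-5.5,-0.48],[0.009,0.028,-0.017,-5.4,-0.48],[0.009,0.029,-0.015,-5.4,-0.48],[0.009,0.03,-0.011,-5.5,-0.48],[0.009,0.032,-0.009,-5.4,-0.48]]
```

>>> play_rows([
  [[0.009,-0.016,-0.028,-5.4,-0.48],[0.009,-0.012,-0.03,-5.5,-0.48],[0.009,-0.01,-0.031,-5.4,-0.48],[0.008,-0.007,-0.032,-5.5,-0.48],[0.009,-0.004,-0.032,-5.4,-0.48],[0.009,-0.001,-0.032,-5.4,-0.48],[0.009,0.002,-0.033,-5.5,-0.48],[0.009,0.005,-0.032,-5.4,-0.48],[0.009,0.009,-0.031,-5.5,-0.48],[0.008,0.011,-0.031,-5.4,-0.48]],
])

```text
time: 1.55
tool_pos: [0.4115, -0.2155, 0.1366]
tool_rot: [0.614, 1.563, -1.133]
contact_force: [0.3, -1.3, 1.3]
opening: 0.0246
```

```bash
python3 - <<'E'
from h import *
p,s=pose(); print(p,s['time'],s['opening'],s['qpos'])
W,B=bez(NC,np.array([.468,.185]),pan(-.045,.015),.015,back=.03)
g=[*W[0,:2],.05,W[0,2]];print(g); show(rows(p,transit(p,g,.05,10),-.48))
E
```

```text
[ 0.41147984 -0.21547971  0.13655787  1.39460056] 1.55 0.024628606252421886 [-0.64497701  0.33031323  1.82110506 -0.00460653  0.98296026 -0.46625619]
[np.float64(0.6065003518717914), np.float64(0.034662011216089736), 0.05, np.float64(2.3152338066580294)]
[[0.009,0.015,-0.028,-5.3,-0.48],[0.008,0.017,-0.027,-5.2,-0.48],[0.009,0.02,-0.024,-5.3,-0.48],[0.009,0.022,-0.023,-5.3,-0.48],[0.008,0.024,-0.021,-5.3,-0.48],[0.009,0.025,-0.019,-5.2,-0.48],[0.009,0.028,-0.016,-5.3,-0.48],[0.008,0.028,-0.013,-5.3,-0.48],[0.009,0.03,-0.011,-5.3,-0.48],[0.009,0.031,-0.008,-5.2,-0.48]]
```

Tracking is very good.

>>> play_rows([
  [[0.009,0.015,-0.028,-5.3,-0.48],[0.008,0.017,-0.027,-5.2,-0.48],[0.009,0.02,-0.024,-5.3,-0.48],[0.009,0.022,-0.023,-5.3,-0.48],[0.008,0.024,-0.021,-5.3,-0.48],[0.009,0.025,-0.019,-5.2,-0.48],[0.009,0.028,-0.016,-5.3,-0.48],[0.008,0.028,-0.013,-5.3,-0.48],[0.009,0.03,-0.011,-5.3,-0.48],[0.009,0.031,-0.008,-5.2,-0.48]],
])

```text
time: 2.55
tool_pos: [0.6109, 0.049, 0.0458]
tool_rot: [-0.117, 1.559, -0.903]
contact_force: [1.1, -0.1, 0.3]
opening: 0.0241
```

```bash
python3 - <<'E'
from h import *
import cv2
p,s=pose(); print(p,s['time'],s['opening'])
W,B=bez(NC,np.array([.468,.185]),pan(-.045,.015),.015,back=.03)
g=[*W[0,:2],.006,W[0,2]]; show(rows(p,transit(p,g,.006,5),-.48))
W4=np.c_[W[:,:2],np.full(len(W),.006),W[:,2]]; show(rows([*g[:2],.006,g[3]],W4[1:],-.48))
c=robot.get_calibration('wrist'); im=robot.read_camera('wrist'); cv2.imwrite('pics/w1.png',im[:,:,::-1])
im=robot.read_camera('side'); cv2.imwrite('pics/s1.png',im[:,:,::-1])
E
```

```text
[0.61090517 0.04900618 0.04577246 2.35480594] 2.55 0.024054144036526053
[[0.008,-0.003,0.001,0.5,-0.48],[0.008,-0.002,0.002,0.4,-0.48],[0.008,-0.003,0.001,0.5,-0.48],[0.008,-0.003,0.002,0.4,-0.48],[0.008,-0.002,0.001,0.5,-0.48]]
[[-0,-0,-0.015,-0,-0.48],[-0,-0,-0.015,-0,-0.48],[-0,-0,-0.015,1.2,-0.48],[-0,-0.001,-0.014,1.3,-0.48],[-0,0,-0.015,1.4,-0.48],[-0,-0,-0.015,1.4,-0.48],[-0,-0,-0.014,1.4,-0.48],[-0,-0.001,-0.015,1.6,-0.48],[-0,0,-0.014,1.5,-0.48],[-0,-0,-0.015,1.7,-0.48]]
[[-0,-0.001,-0.015,1.7,-0.48],[-0,-0,-0.014,1.7,-0.48],[-0,-0,-0.015,1.8,-0.48],[-0,-0.001,-0.015,1.9,-0.48],[-0,-0,-0.014,1.9,-0.48],[-0,-0.001,-0.015,1.9,-0.48],[-0,0,-0.014,2,-0.48],[-0,-0,-0.015,2,-0.48],[-0,-0.001,-0.015,2.1,-0.48],[-0,-0,-0.014,2,-0.48]]
[[-0,-0.001,-0.015,2.1,-0.48]]
```

View pics/w1.png

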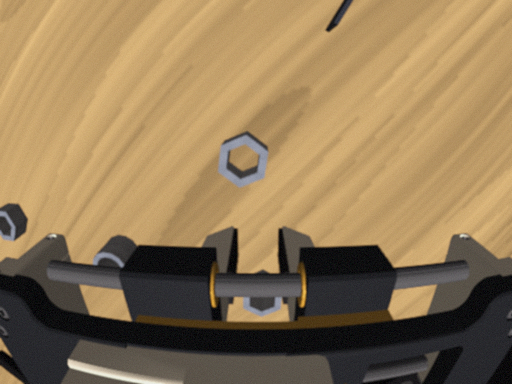

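The wrist view shows nut c ahead of the fingers at (243,158) and nut b behind them at (262,300), as planned. Next I descend, then sweep c.

>>> play_rows([
  [[0.008,-0.003,0.001,0.5,-0.48],[0.008,-0.002,0.002,0.5,-0.48],[0.008,-0.003,0.001,0.5,-0.48],[0.007,-0.003,0.002,0.4,-0.48],[0.004,-0.002,0.001,0.4,-0.48],[0.002,0,0,0,-0.48],[0,0,-0.012,0,-0.48],[0,0,-0.014,0,-0.48],[0,0,-0.014,1,-0.48],[0,0,-0.014,1,-0.48]],
])

```text
time: 3.65
tool_pos: [0.5667, 0.0737, 0.0048]
tool_rot: [-0.072, 1.56, -0.946]
contact_force: [-0.0, 0.0, -0.6]
opening: 0.0241
```

```bash
cat >> h.py <<'E'
def cont(W,step_rows=10,zt=.006,g=-.48,n=30):
    p,s=pose(); print('t',s['time'],p.round(4),'op',s['opening'],'F',s['contact_force'])
    # nearest index ahead
    u=np.array([np.cos(p[3]),np.sin(p[3])]); i=next((k for k in range(len(W)) if np.linalg.norm(W[k:,:2]-p[:2],axis=1).argmin()==0 and (W[k,:2]-p[:2])@u>.009),len(W)-1)
    W4=np.c_[W[i:,:2],np.full(len(W)-i,zt),W[i:,2]]; show(rows(p,W4[:n],g)); print('left',len(W)-i)
E
python3 - <<'E'
from h import *
W,B=bez(NC,np.array([.468,.185]),pan(-.045,.015),.015,back=.03); cont(W)
E
```

```text
t 3.65 [0.5667 0.0737 0.0048 2.2671] op 0.024067387865342106 F [-1.90146018e-04  4.68848167e-02 -5.67365219e-01]
[[-0.001,0.002,-0.018,1.1,-0.48],[-0,-0,-0.015,1.4,-0.48],[-0,-0,-0.015,1.5,-0.48],[-0,-0.001,-0.014,1.5,-0.48],[-0,-0,-0.015,1.6,-0.48],[-0,-0,-0.014,1.6,-0.48],[-0,-0.001,-0.015,1.7,-0.48],[-0,-0,-0.015,1.7,-0.48],[-0,-0,-0.014,1.9,-0.48],[-0,-0.001,-0.015,1.8,-0.48]]
[[-0,-0,-0.014,1.9,-0.48],[-0,-0.001,-0.015,2,-0.48],[-0,-0,-0.015,1.9,-0.48],[-0,-0,-0.014,2.1,-0.48],[-0,-0.001,-0.015,2,-0.48],[-0,-0,-0.015,2.1,-0.48],[-0,-0.001,-0.014,2.1,-0.48]]
left 17
```

>>> play_rows([
  [[-0.001,0.002,-0.016,1.1,-0.48],[0,0,-0.015,1.4,-0.48],[0,0,-0.015,1.5,-0.48],[0,-0.001,-0.014,1.5,-0.48],[0,0,-0.015,1.6,-0.48],[0,0,-0.014,1.6,-0.48],[0,-0.001,-0.014,1.7,-0.48],[0,0,-0.012,1.7,-0.48],[0,0,-0.01,1.4,-0.48],[0,0,-0.006,1,-0.48]],
])

```text
time: 4.65
tool_pos: [0.48, 0.1966, 0.0085]
tool_rot: [0.455, 1.559, -0.673]
contact_force: [0.1, 0.2, -0.3]
opening: 0.0239
```

```bash
python3 - <<'E'
from h import *
import cv2
W,B=bez(NC,np.array([.468,.185]),pan(-.045,.015),.015,back=.03); cont(W)
im=robot.read_camera('wrist'); cv2.imwrite('pics/w2.png',im[:,:,::-1])
E
```

```text
t 4.65 [0.48   0.1966 0.0085 2.0136] op 0.023945063562140392 F [ 0.14855771  0.21288632 -0.30669656]
[[0.003,0.004,-0.015,3.2,-0.48],[-0,-0.001,-0.014,1.9,-0.48],[-0,-0,-0.015,2,-0.48],[-0,-0.001,-0.014,2.1,-0.48],[-0,-0,-0.015,2,-0.48],[-0,-0.001,-0.015,2.1,-0.48],[-0,0,-0.014,2,-0.48]]
left 7
```

View pics/w2.png

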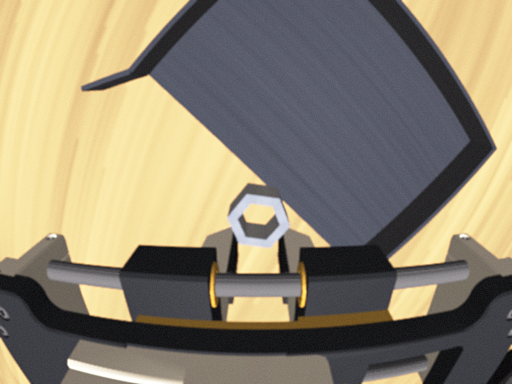

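Nut c sits cupped between the fingertips (258,220) and is just entering the mouth.

>>> play_rows([
  [[0.002,0.001,-0.011,2.5,-0.48],[0,0,-0.014,2.5,-0.48],[0,0,-0.015,2.5,-0.48],[0,0,-0.014,2.3,-0.48],[0,0,-0.014,2,-0.48],[0,0,-0.014,2,-0.48],[0,0,-0.012,2,-0.48],[0,0,-0.009,1,-0.48],[0,0,-0.006,0,-0.48],[0,0,0,0,-0.48]],
])

```text
time: 5.7
tool_pos: [0.4412, 0.3096, 0.0089]
tool_rot: [0.992, 1.557, -0.43]
contact_force: [0.6, -0.4, 0.1]
opening: 0.0238
```

```bash
python3 - <<'E'
from h import *
import cv2
p,s=pose(); print(p,s['time'],s['contact_force'], topan(p))
im=robot.read_camera('wrist'); cv2.imwrite('pics/w3.png',im[:,:,::-1])
im=robot.read_camera('top'); cv2.imwrite('pics/t3.png',im[:,:,::-1])
E
```

```text
[0.44119149 0.30958012 0.00887885 1.71945284] 5.7 [ 0.55593848 -0.38673751  0.05279051] [-0.04784816  0.01054364]
```

View pics/w3.png

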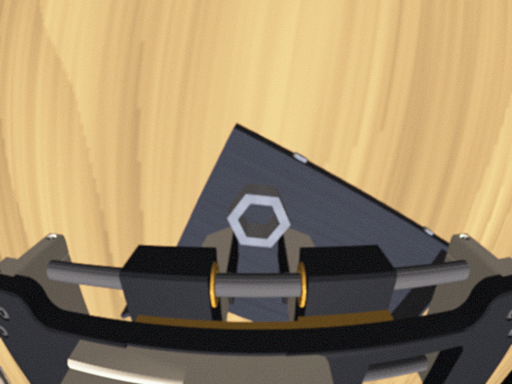

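```bash
python3 - <<'E'
from h import *
for P1,P2 in [((.47,.15),pan(-.01,0)),((.455,.15),pan(-.005,0)),((.46,.13),pan(-.01,0)),((.47,.12),pan(-.01,0))]:
    W,B=bez(NB,np.array(P1),P2,.016,back=.03); print(P1,len(W),W[0],W[-1],np.degrees(W[[0,-1],2])); clear(W)
p,_=pose()
g=[*W[0,:2],.06,W[0,2]]
u=np.array([np.cos(p[3]),np.sin(p[3])])
q1=[*(p[:2]-.02*u),.012,p[3]]; q2=[*(p[:2]-.055*u),.04,p[3]]; q3=[*(p[:2]-.085*u),.065,p[3]]
T=[q1,q2,q3]+transit(np.array(q3),g,.065,14); show(rows(p,T,-.48))
E
```

```text
(0.47, 0.15) 26 [ 0.69933181 -0.02771411  2.48233175] [0.47305876 0.26826635 1.54493877] [142.2271329   88.51847091]
MF 15mm MN 56mm tF 7mm tN 84mm bush 81mm sock 173mm 
(0.455, 0.15) 26 [ 0.70039563 -0.02628859  2.51863389] [0.47506145 0.26690373 1.40084513] [144.30709225  80.26251396]
MF 21mm MN 58mm tF 13mm tN 84mm bush 80mm sock 173mm 
(0.46, 0.13) 26 [ 0.70193517 -0.02401357  2.57470217] [0.47191895 0.26833014 1.48484557] [147.51956794  85.0753842 ]
MF 24mm MN 55mm tF 17mm tN 81mm bush 77mm sock 173mm 
(0.47, 0.12) 26 [ 0.7022914  -0.02344543  2.58838769] [0.47314683 0.26826428 1.54957507] [148.30369054  88.78411166]
MF 21mm MN 56mm tF 15mm tN 84mm bush 77mm sock 173mm 
[[-0.003,-0,0.02,-0,-0.48],[-0.028,-0,0.035,-0,-0.48],[-0.025,0,0.03,-0,-0.48],[-0,0.015,0.02,-3.6,-0.48],[-0,0.014,0.021,-3.5,-0.48],[-0,0.012,0.022,-3.6,-0.48],[-0,0.011,0.023,-3.5,-0.48],[-0,0.009,0.023,-3.6,-0.48],[-0,0.008,0.024,-3.6,-0.48],[-0,0.007,0.024,-3.5,-0.48]]
[[-0,0.005,0.024,-3.6,-0.48],[-0,0.004,0.025,-3.5,-0.48],[-0,0.002,0.025,-3.6,-0.48],[-0,0,0.025,-3.6,-0.48],[-0,-0.001,0.025,-3.5,-0.48],[-0,-0.003,0.025,-3.6,-0.48],[-0,-0.004,0.025,-3.5,-0.48]]
```

>>> play_rows([
  [[0,0,0.015,0,-0.48],[-0.008,0,0.025,0,-0.48],[-0.028,0,0.025,0,-0.48],[-0.02,0.005,0.025,-2,-0.48],[0,0.014,0.021,-3.5,-0.48],[0,0.012,0.022,-3.5,-0.48],[0,0.011,0.023,-3.5,-0.48],[0,0.009,0.023,-3.5,-0.48],[0,0.008,0.024,-3.5,-0.48],[0,0.007,0.024,-3.5,-0.48]],
])

```text
time: 6.8
tool_pos: [0.5631, 0.0916, 0.0695]
tool_rot: [0.129, 1.559, -0.879]
contact_force: [0.8, 0.6, -0.7]
opening: 0.024
```

```bash
python3 - <<'E'
from h import *
W,B=bez(NB,np.array([.46,.13]),pan(-.01,0),.016,back=.03)
p,s=pose(); print(p,s['time'])
g=[*W[0,:2],.06,W[0,2]];print(g)
show(rows(p,transit(p,g,.06,9),-.48))
E
```

```text
[0.56310098 0.09156015 0.06945539 2.13403886] 6.8
[np.float64(0.7019351699973958), np.float64(-0.024013565347295394), 0.06, np.float64(2.5747021717554768)]
[[0.001,0.006,0.019,-2.8,-0.48],[0.001,0.005,0.019,-2.8,-0.48],[0.001,0.005,0.02,-2.8,-0.48],[0.001,0.003,0.02,-2.8,-0.48],[0.001,0.002,0.02,-2.8,-0.48],[0.001,0.002,0.02,-2.8,-0.48],[0.001,0,0.02,-2.8,-0.48],[0.001,-0,0.02,-2.8,-0.48],[0.001,-0.002,0.02,-2.8,-0.48]]
```

>>> play_rows([
  [[0.001,0.006,0.019,-2.8,-0.48],[0.001,0.005,0.019,-2.8,-0.48],[0.001,0.005,0.02,-2.8,-0.48],[0.001,0.003,0.02,-2.8,-0.48],[0.001,0.002,0.02,-2.8,-0.48],[0.001,0.002,0.02,-2.8,-0.48],[0.001,0,0.019,-2.8,-0.48],[0.001,0,0.014,-2.8,-0.48],[0,0,0.007,-2.0,-0.48],[0,0,0,0,-0.48]],
])

```text
time: 7.8
tool_pos: [0.6873, -0.0372, 0.0606]
tool_rot: [-0.869, 1.559, -1.445]
contact_force: [0.2, -0.1, 1.0]
opening: 0.0237
```

```bash
python3 - <<'E'
from h import *
import cv2
W,B=bez(NB,np.array([.46,.13]),pan(-.01,0),.016,back=.03)
p,s=pose(); print(p,s['time'])
g=[*W[0,:2],.006,W[0,2]];print(g)
show(rows(p,transit(p,g,.007,6),-.48))
im=robot.read_camera('wrist'); cv2.imwrite('pics/w4.png',im[:,:,::-1])
im=robot.read_camera('top'); cv2.imwrite('pics/t4.png',cv2.resize(im[100:300,70:330,::-1],None,fx=3,fy=3,interpolation=cv2.INTER_CUBIC))
E
```

```text
[ 0.68733482 -0.03721687  0.06057535  2.56527144] 7.8
[np.float64(0.7019351699973958), np.float64(-0.024013565347295394), 0.006, np.float64(2.5747021717554768)]
[[0.009,0.003,0.001,-0.1,-0.48],[0.009,0.003,0.001,-0.1,-0.48],[0.009,0.004,0.001,-0.1,-0.48],[0.009,0.003,0,-0.1,-0.48],[0.009,0.003,0.001,-0.1,-0.48],[0.009,0.003,0.001,-0,-0.48]]
```

View pics/w4.png

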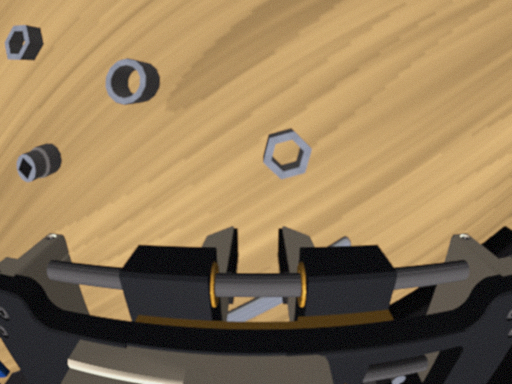

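View pics/t4.png

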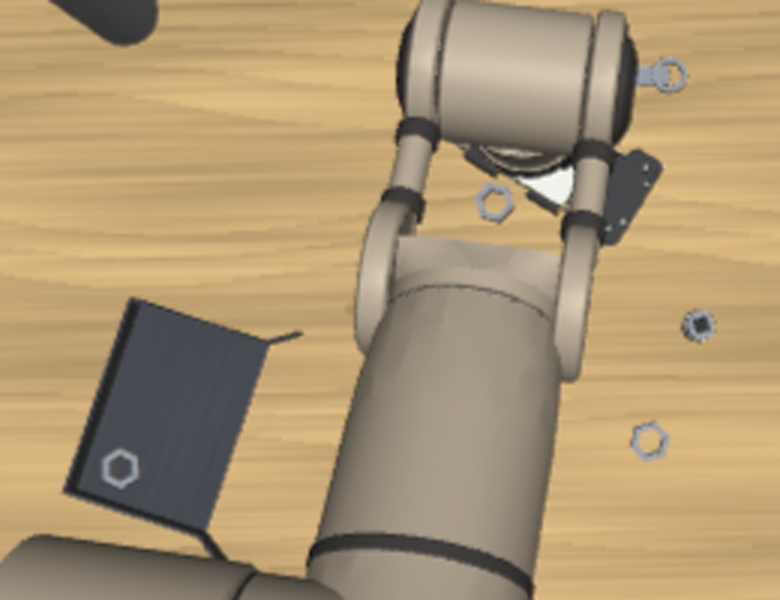

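>>> play_rows([
  [[0.009,0.003,0.001,0,-0.48],[0.009,0.003,0.001,0,-0.48],[0.009,0.004,0.001,0,-0.48],[0.009,0.003,0,0,-0.48],[0.009,0.003,0,0,-0.48],[0.006,0.002,0,0,-0.48],[0.002,0,0,0,-0.48],[0,0,-0.01,0,-0.48],[0,0,-0.012,0,-0.48],[0,0,-0.012,0.5,-0.48]],
])

```text
time: 8.9
tool_pos: [0.6698, -0.0023, 0.0005]
tool_rot: [-1.079, 1.559, -1.666]
contact_force: [0.9, -0.4, 0.1]
opening: 0.024
```

```bash
python3 - <<'E'
from h import *
W,B=bez(NB,np.array([.46,.13]),pan(-.01,0),.014,back=.03); cont(W)
E
```

```text
t 8.9 [ 6.6980e-01 -2.3000e-03  5.0000e-04  2.5552e+00] op 0.023994995584209956 F [ 0.8909135  -0.43913496  0.1080134 ]
[[-0.005,-0.002,-0.019,1,-0.48],[-0,0,-0.014,1.1,-0.48],[-0,-0,-0.014,1.2,-0.48],[-0,-0,-0.013,1.4,-0.48],[-0,-0.001,-0.014,1.3,-0.48],[-0,-0,-0.014,1.5,-0.48],[-0,-0,-0.014,1.7,-0.48],[-0,-0.001,-0.014,1.7,-0.48],[-0,-0,-0.014,1.8,-0.48],[-0,-0.001,-0.013,2.1,-0.48]]
[[-0,-0,-0.014,2.1,-0.48],[-0,-0.001,-0.014,2.3,-0.48],[-0,-0,-0.014,2.5,-0.48],[-0,-0.001,-0.014,2.6,-0.48],[-0,-0,-0.014,2.9,-0.48],[-0,-0.001,-0.013,3,-0.48],[-0,-0,-0.014,3.1,-0.48],[-0,-0.001,-0.014,3.4,-0.48],[-0,-0.001,-0.014,3.4,-0.48],[-0,-0.001,-0.014,3.6,-0.48]]
[[-0,-0,-0.014,3.5,-0.48],[-0,-0.001,-0.013,3.6,-0.48],[-0,-0.001,-0.014,3.6,-0.48],[-0,-0.001,-0.014,3.5,-0.48],[-0,-0,-0.014,3.4,-0.48]]
left 25
```

>>> play_rows([
  [[-0.004,0,-0.01,0.5,-0.48],[-0.002,0,-0.014,1,-0.48],[-0.001,-0.001,-0.014,1,-0.48],[0,-0.001,-0.014,1.3,-0.48],[0,-0.001,-0.014,1.3,-0.48],[0,0,-0.014,1.5,-0.48],[0,0,-0.014,1.7,-0.48],[0,-0.001,-0.013,1.7,-0.48],[0,0,-0.012,1.8,-0.48],[0,0,-0.01,1.8,-0.48]],
])

```text
time: 9.9
tool_pos: [0.565, 0.0775, 0.0119]
tool_rot: [-0.132, 1.555, -0.967]
contact_force: [0.8, -1.0, -0.1]
opening: 0.024
```

```bash
python3 - <<'E'
from h import *
import cv2
W,B=bez(NB,np.array([.46,.13]),pan(-.01,0),.014,back=.03); cont(W)
im=robot.read_camera('wrist'); cv2.imwrite('pics/w5.png',im[:,:,::-1])
E
```

```text
t 9.9 [0.565  0.0775 0.0119 2.306 ] op 0.024011017873684377 F [ 0.76478825 -0.98758561 -0.10963605]
[[0.006,-0.002,-0.011,0.5,-0.48],[-0,-0,-0.014,2.1,-0.48],[-0,-0.001,-0.014,2.3,-0.48],[-0,-0,-0.014,2.5,-0.48],[-0,-0.001,-0.013,2.7,-0.48],[-0,-0.001,-0.014,2.8,-0.48],[-0,-0,-0.014,3,-0.48],[-0,-0.001,-0.014,3.2,-0.48],[-0,-0.001,-0.014,3.3,-0.48],[-0,-0,-0.014,3.4,-0.48]]
[[-0,-0.001,-0.013,3.6,-0.48],[-0,-0.001,-0.014,3.5,-0.48],[-0,-0.001,-0.014,3.7,-0.48],[-0,-0,-0.014,3.5,-0.48],[-0,-0.001,-0.014,3.5,-0.48],[-0,-0.001,-0.014,3.4,-0.48]]
left 16
```

View pics/w5.png

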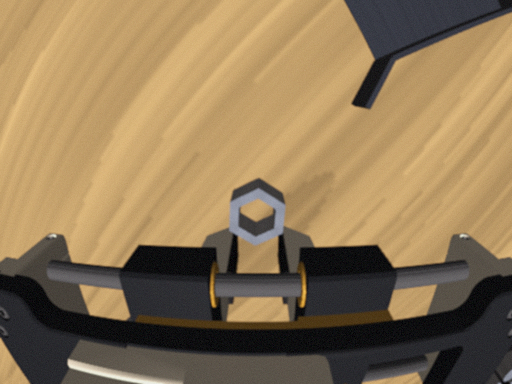

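Nut b is cupped at (258,212). The wing tip, at (362,105), is clear to the right.

>>> play_rows([
  [[0.003,-0.002,-0.01,0.5,-0.48],[0.002,0,-0.014,1.5,-0.48],[0,-0.001,-0.014,2,-0.48],[0,-0.001,-0.014,2.5,-0.48],[0,-0.001,-0.013,2.7,-0.48],[0,-0.001,-0.014,2.8,-0.48],[0,0,-0.014,3,-0.48],[0,-0.001,-0.013,3.2,-0.48],[0,-0.001,-0.012,3.3,-0.48],[0,0,-0.01,3,-0.48]],
])

```text
time: 10.95
tool_pos: [0.4873, 0.1823, 0.007]
tool_rot: [0.637, 1.548, -0.643]
contact_force: [0.2, -1.5, 0.6]
opening: 0.024
```

```bash
python3 - <<'E'
from h import *
import cv2
W,B=bez(NB,np.array([.46,.13]),pan(-.01,0),.014,back=.03); cont(W)
im=robot.read_camera('wrist'); cv2.imwrite('pics/w6.png',im[:,:,::-1])
E
```

```text
t 10.95 [0.4873 0.1823 0.007  1.8609] op 0.023977932900467083 F [ 0.17787977 -1.48141883  0.6348197 ]
[[0.001,0,-0.019,3.9,-0.48],[0,-0,-0.013,3.5,-0.48],[0,-0.001,-0.014,3.7,-0.48],[0,-0.001,-0.014,3.5,-0.48],[0,-0.001,-0.014,3.5,-0.48],[0,-0,-0.014,3.4,-0.48]]
left 6
```

View pics/w6.png

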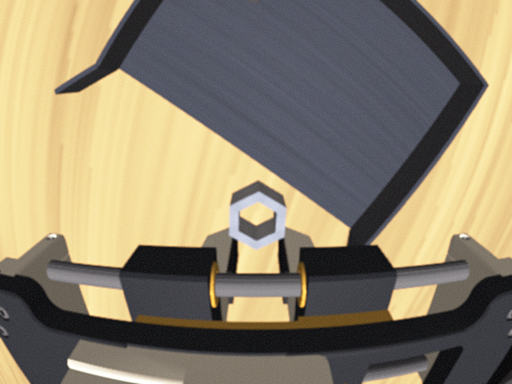

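>>> play_rows([
  [[0,0,-0.012,3.5,-0.48],[0,0,-0.014,3.5,-0.48],[0,-0.001,-0.014,3.5,-0.48],[0,-0.001,-0.014,3.5,-0.48],[0,-0.001,-0.014,3,-0.48],[0,0,-0.012,2,-0.48],[0,0,-0.009,1,-0.48],[0,0,-0.005,0,-0.48],[0,0,0,0,-0.48],[0,0,0.01,0,-0.48]],
])

```text
time: 12.0
tool_pos: [0.4732, 0.2673, 0.0061]
tool_rot: [1.021, 1.547, -0.612]
contact_force: [0.7, -0.4, 0.6]
opening: 0.0239
```

```bash
python3 - <<'E'
from h import *
import cv2
p,s=pose(); print(p,s['time'],s['contact_force'], topan(p))
im=robot.read_camera('wrist'); cv2.imwrite('pics/w7.png',im[:,:,::-1])
# path to a
for P1,P2 in [((.475,.06),pan(.035,-.005)),((.48,.08),pan(.04,-.01)),((.47,.05),pan(.03,-.01))]:
    W,B=bez(NA,np.array(P1),P2,.014,back=.03); print(P1,len(W),W[0],W[-1],np.degrees(W[[0,-1],2])); clear(W)
E
```

```text
[0.47318553 0.26725428 0.00606994 1.50863934] 12.0 [ 0.70067621 -0.35227469  0.58977809] [-0.00381557 -0.01902422]
(0.475, 0.06) 33 [ 0.44576393 -0.1755268   1.4472975 ] [0.51090273 0.24919812 1.38326353] [82.92403824 79.25516233]
MF 9mm MN 92mm tF 22mm tN 115mm bush 62mm sock 71mm 
(0.48, 0.08) 33 [ 0.44518259 -0.17545111  1.43533332] [0.51369185 0.24290377 1.36685122] [82.23854133 78.31480612]
MF 5mm MN 96mm tF 19mm tN 119mm bush 62mm sock 71mm 
(0.47, 0.05) 33 [ 0.4467852  -0.17564271  1.46827406] [0.50477208 0.24606194 1.39526896] [84.12590659 79.94302293]
MF 14mm MN 87mm tF 26mm tN 110mm bush 64mm sock 70mm
```

View pics/w7.png

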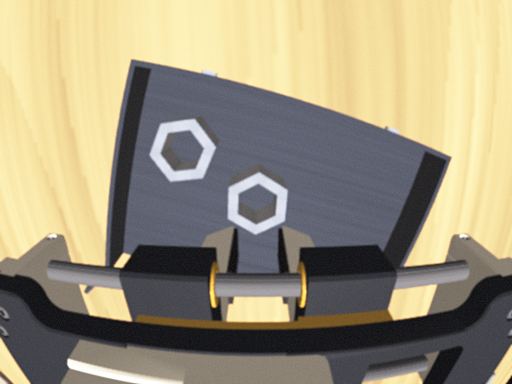

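>>> play_rows([
  [[0,0,0.02,0,-0.48],[-0.012,0,0.03,0,-0.48],[-0.028,0,0.035,0,-0.48],[-0.015,0,0.04,0,-0.48],[0,0,0.045,0,-0.48],[0,0,0.045,0,-0.48],[0,0,0.045,0,-0.48],[0,0,0.045,0,-0.48],[0,0,0.04,0,-0.48],[0,0,0.025,0,-0.48]],
])

```text
time: 13.05
tool_pos: [0.4443, -0.1225, 0.0691]
tool_rot: [0.927, 1.544, -0.704]
contact_force: [-0.1, -0.0, -0.5]
opening: 0.0239
```

```bash
python3 - <<'E'
from h import *
import cv2
W,B=bez(NA,np.array([.475,.055]),pan(.033,-.01),.014,back=.03); clear(W)
p,s=pose(); print(p,s['time'])
g=[*W[0,:2],.05,W[0,2]];print(g)
show(rows(p,transit(p,g,.05,4),-.48))
E
```

```text
MF 11mm MN 90mm tF 23mm tN 113mm bush 62mm sock 71mm 
[ 0.4443067  -0.12247338  0.06907065  1.50984984] 13.05
[np.float64(0.4456006318281909), np.float64(-0.17550625303672732), 0.05, np.float64(1.4439386318456717)]
[[0.005,0.001,0.013,0.9,-0.48],[0.005,0.001,0.013,1,-0.48],[0.004,0.002,0.014,0.9,-0.48],[0.005,0.002,0.013,1,-0.48]]
```

>>> play_rows([
  [[0,0.001,0.015,1,-0.48],[0,0.001,0.015,1,-0.48],[0,0.001,0.015,1,-0.48],[0,0.001,0.012,1,-0.48],[0.01,0,0.002,0,-0.48],[0.012,0,0,0,-0.48],[0.01,0,0,0,-0.48],[0,0,0,0,-0.48],[0,0,0,0,-0.48],[0,0,0,0,-0.48]],
])

```text
time: 14.05
tool_pos: [0.4378, -0.1905, 0.0353]
tool_rot: [0.966, 1.546, -0.747]
contact_force: [0.1, -0.0, -0.4]
opening: 0.0239
```

```bash
python3 - <<'E'
from h import *
import cv2
W,B=bez(NA,np.array([.475,.055]),pan(.033,-.01),.014,back=.03)
p,s=pose(); print(p,s['time'])
g=[*W[0,:2],.007,W[0,2]];print(g)
show(rows(p,transit(p,g,.007,4),-.48))
im=robot.read_camera('wrist'); cv2.imwrite('pics/w8.png',im[:,:,::-1])
E
```

```text
[ 0.43778634 -0.19053218  0.03534524  1.42841104] 14.05
[np.float64(0.4456006318281909), np.float64(-0.17550625303672732), 0.007, np.float64(1.4439386318456717)]
[[0.007,0.001,-0.004,-0.2,-0.48],[0.007,0.002,-0.004,-0.2,-0.48],[0.007,0.001,-0.004,-0.3,-0.48],[0.007,0.002,-0.004,-0.2,-0.48]]
```

View pics/w8.png

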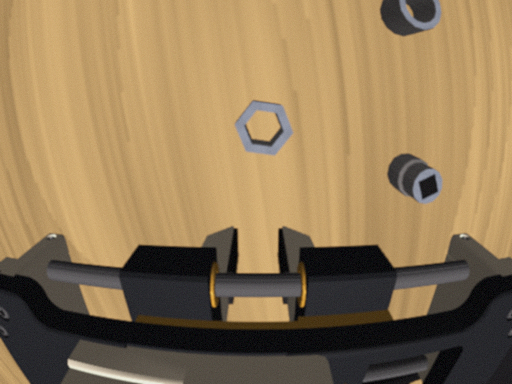

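Nut a is straight ahead at (263,127). The socket at (415,180) is clear on the right.

>>> play_rows([
  [[0.007,0.001,-0.003,0,-0.48],[0.007,0.002,-0.004,0,-0.48],[0.007,0.002,-0.004,0,-0.48],[0.005,0.002,-0.004,0,-0.48],[0.001,0,-0.01,0,-0.48],[0,0,-0.013,0,-0.48],[0,0,-0.014,0,-0.48],[0,0,-0.014,0,-0.48],[0,0,-0.014,0,-0.48],[0,0,-0.012,0,-0.48]],
])

```text
time: 15.1
tool_pos: [0.4604, -0.0938, 0.0055]
tool_rot: [0.979, 1.544, -0.734]
contact_force: [-0.5, -0.8, 0.3]
opening: 0.024
```

```bash
python3 - <<'E'
from h import *
import cv2
W,B=bez(NA,np.array([.475,.055]),pan(.033,-.01),.014,back=.03); cont(W)
im=robot.read_camera('wrist'); cv2.imwrite('pics/w9.png',im[:,:,::-1])
E
```

```text
t 15.1 [ 0.4604 -0.0938  0.0055  1.4284] op 0.024035501699564105 F [-0.53398368 -0.82234744  0.25310792]
[[-0,-0.004,-0.015,-0.4,-0.48],[-0,-0,-0.014,0.1,-0.48],[-0,-0,-0.014,0.1,-0.48],[-0,-0.001,-0.013,0.1,-0.48],[-0,0,-0.014,0.1,-0.48],[-0,0,-0.013,0.1,-0.48],[-0,0,-0.014,0.1,-0.48],[-0,0,-0.014,0.1,-0.48],[-0,0,-0.013,0.1,-0.48],[-0,0,-0.014,0,-0.48]]
[[-0,0,-0.014,0.1,-0.48],[-0,0,-0.013,0.1,-0.48],[-0,0,-0.014,0.1,-0.48],[-0,0,-0.013,0.1,-0.48],[-0,0,-0.014,0.1,-0.48],[-0,0,-0.014,0,-0.48],[-0,0,-0.013,0.1,-0.48],[-0,0,-0.014,0.1,-0.48],[-0,0,-0.013,0.1,-0.48],[-0,0,-0.014,0,-0.48]]
[[-0,0,-0.014,0.1,-0.48],[-0,0,-0.013,0.1,-0.48],[-0,0,-0.014,0.1,-0.48],[-0,0,-0.014,0,-0.48],[-0,0,-0.013,0.1,-0.48]]
left 25
```

View pics/w9.png

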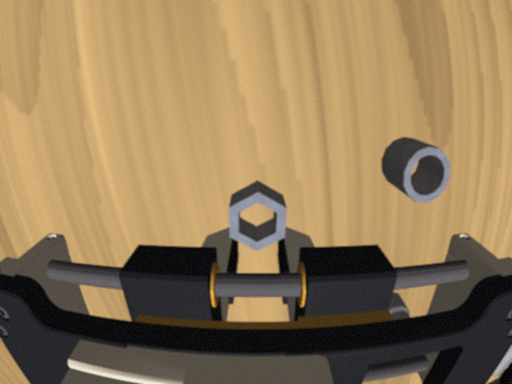

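>>> play_rows([
  [[0,-0.001,-0.012,-0.4,-0.48],[0,-0.001,-0.014,-0.2,-0.48],[0,-0.001,-0.014,0,-0.48],[0,-0.001,-0.014,0,-0.48],[0,0,-0.014,0,-0.48],[0,0,-0.014,0,-0.48],[0,0,-0.014,0,-0.48],[0,0,-0.014,0,-0.48],[0,0,-0.014,0,-0.48],[0,0,-0.014,0,-0.48]],
])

```text
time: 16.15
tool_pos: [0.4754, 0.0516, 0.0047]
tool_rot: [0.997, 1.541, -0.702]
contact_force: [0.7, -1.3, 0.2]
opening: 0.0238
```

```bash
python3 - <<'E'
from h import *
W,B=bez(NA,np.array([.475,.055]),pan(.033,-.01),.014,back=.03); cont(W)
E
```

```text
t 16.15 [0.4754 0.0516 0.0047 1.442 ] op 0.02380518771726035 F [ 0.67825302 -1.33305656  0.23609112]
[[-0.001,0.002,-0.019,1.4,-0.48],[-0,-0,-0.014,0.1,-0.48],[-0,-0,-0.013,0.1,-0.48],[-0,-0,-0.014,0,-0.48],[-0,-0,-0.014,0.1,-0.48],[-0,-0,-0.013,0.1,-0.48],[-0,-0,-0.014,0.1,-0.48],[-0,-0.001,-0.013,0.1,-0.48],[-0,0,-0.014,0,-0.48],[-0,0,-0.014,0.1,-0.48]]
[[-0,0,-0.013,0.1,-0.48],[-0,0,-0.014,0,-0.48],[-0,0,-0.014,0.1,-0.48],[-0,0,-0.013,0.1,-0.48]]
left 14
```

>>> play_rows([
  [[0,0,-0.014,0.5,-0.48],[-0.001,0.001,-0.014,0.5,-0.48],[0,0.001,-0.014,0.5,-0.48],[0,0,-0.014,0.2,-0.48],[0,0,-0.014,0.2,-0.48],[0,0,-0.014,0,-0.48],[0,0,-0.013,0,-0.48],[0,0,-0.012,0,-0.48],[0,0,-0.008,0,-0.48],[0,0,-0.003,0,-0.48]],
])

```text
time: 17.15
tool_pos: [0.4954, 0.1787, 0.0043]
tool_rot: [1.014, 1.54, -0.716]
contact_force: [0.0, -0.8, 1.0]
opening: 0.0237
```

```bash
python3 - <<'E'
from h import *
import cv2
W,B=bez(NA,np.array([.475,.055]),pan(.033,-.01),.014,back=.03); cont(W)
im=robot.read_camera('wrist'); cv2.imwrite('pics/w10.png',im[:,:,::-1])
E
```

```text
t 17.15 [0.4954 0.1787 0.0043 1.4109] op 0.02373463624571557 F [ 0.01530501 -0.78709004  0.95814043]
[[-0.002,0.001,-0.013,0.3,-0.48],[0,0,-0.014,0.1,-0.48],[0,0,-0.013,0.1,-0.48],[0,0,-0.014,0,-0.48],[0,0,-0.014,0.1,-0.48]]
left 5
```

View pics/w10.png

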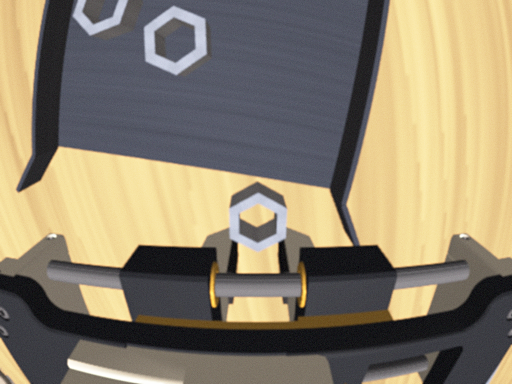

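>>> play_rows([
  [[-0.001,0,-0.012,0,-0.48],[0,0,-0.014,0,-0.48],[0,0,-0.014,0,-0.48],[0,0,-0.014,0,-0.48],[0,0,-0.013,0,-0.48],[0,0,-0.01,0,-0.48],[0,0,-0.005,0,-0.48],[0,0,0,0,-0.48],[0,0,0.008,0,-0.48],[0,0,0.015,0,-0.48]],
])

```text
time: 18.2
tool_pos: [0.5056, 0.2444, 0.0039]
tool_rot: [1.027, 1.54, -0.701]
contact_force: [0.1, -0.8, 0.5]
opening: 0.024
```

```bash
python3 - <<'E'
from h import *
import cv2
p,s=pose(); print(p,s['time'],s['contact_force'], topan(p))
im=robot.read_camera('wrist'); cv2.imwrite('pics/w11.png',im[:,:,::-1])
E
```

```text
[0.50560276 0.24442197 0.00387922 1.41299258] 18.2 [ 0.05320188 -0.76657046  0.49131621] [ 0.03426205 -0.03003274]
```

View pics/w11.png

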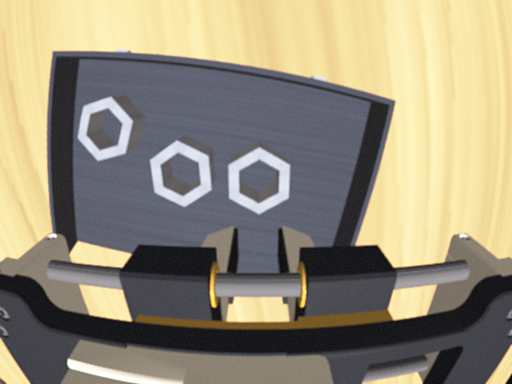

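All three nuts are in the pan and the fingers have separated from them. I'll retreat, lift and check from the top camera.

>>> play_rows([
  [[0,0,0.02,0,-0.48],[-0.005,0,0.025,0,-0.48],[-0.025,0,0.03,0,-0.48],[-0.03,0,0.04,0,-0.48],[-0.03,0,0.045,0,-0.48],[-0.02,0,0.045,0,-0.48],[0,0,0.045,0,-0.48],[0,0,0.045,0,-0.48],[0,0,0.03,0,-0.48],[0,0,0.01,0,-0.48]],
])

```text
time: 19.25
tool_pos: [0.4415, -0.1015, 0.1207]
tool_rot: [0.867, 1.537, -0.873]
contact_force: [-0.1, 1.2, 0.1]
opening: 0.0238
```

>>> play_rows([
  [[0,0,0.03,0,-0.48],[0,0,0.04,0,-0.48],[0,0,0.04,0,-0.48],[0,0,0.04,0,-0.48],[0,0,0.03,0,-0.48],[0,0,0.02,0,-0.48],[0,0,0,0,-0.48],[0,0,0,0,-0.48],[0,0,0,0,-0.48],[0,0,0,0,-0.48]],
])

```text
time: 20.25
tool_pos: [0.3945, -0.3106, 0.1255]
tool_rot: [0.854, 1.538, -0.903]
contact_force: [0.3, 0.9, 1.0]
opening: 0.0237
```

```bash
python3 - <<'E'
from h import *
import cv2
p,s=pose(); print(p,s['time'])
im=robot.read_camera('top'); cv2.imwrite('pics/t12.png',cv2.resize(im[100:300,70:330,::-1],None,fx=3,fy=3,interpolation=cv2.INTER_CUBIC))
E
```

```text
[ 0.39449023 -0.31064624  0.12546721  1.38462645] 20.25
```

View pics/t12.png

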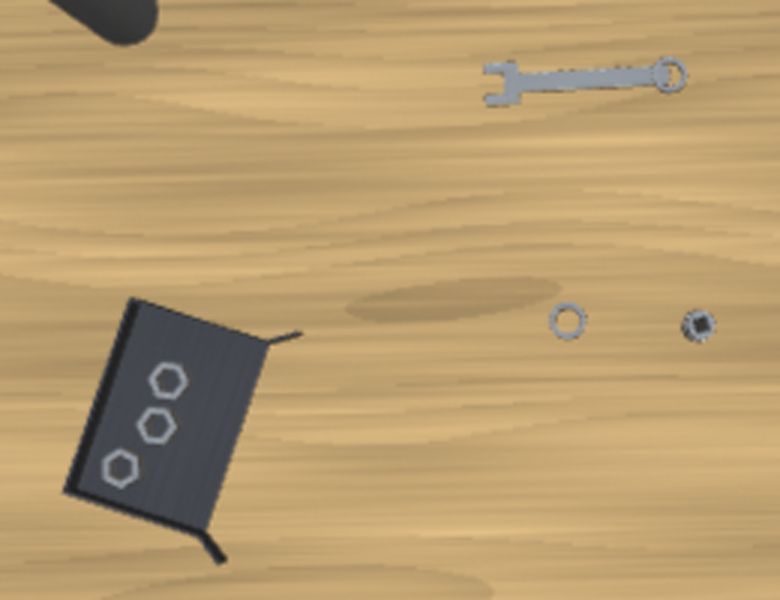

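The top view shows the nuts at crop pixels (168,381), (156,426) and (120,468), well inside the pan. The bush, socket and wrench are at the same pixels as at the start.

```bash
python3 - <<'E'
from h import *
for q in [(168,381),(156,426),(120,468)]: print(topan(p2w('top',(q[0]/3+69.67,q[1]/3+99.67),.015)))
print(robot.hand_in())
E
```

```text
[0.02682039 0.01254614]
[-0.01292279  0.00983966]
[-0.05638766  0.02771239]
the job is handed in; nothing more can be done
None
```

I swept all three nuts along the bench into the pan, cupped against two part-open fingertips, in the order c, b, a. The job is handed in, about 20 s into the 72 s allowed; hand-in gives no verdict.

The last top-camera picture, taken after the arm had pulled clear, gave these nut positions in the pan frame:

| Nut | x (mm) | y (mm) |
|---|---|---|
| a | +27 | +13 |
| b | −13 | +10 |
| c | −56 | +28 |

- **Nuts:** all three are well inside the limits (x within ±85 mm, y from −48 to +60 mm).
- **Bystanders:** the bush, socket and wrench showed at the same pixels as at the start. I did not re-measure the tape, jar and screwdriver at the end, but the arm stayed well away from them.
- **Forces:** the tool force read at the end of each move stayed under about 2 N.
- **Failed or disagreeing checks:** none failed or disagreed. At the start, the detector found neither the nuts nor the socket in the top picture, so I read their positions off that picture by eye.

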